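# Hold the incubator's cover plate ready for its screws

## Robot

A 6-joint arm with a two-finger parallel gripper is mounted at the origin on the work surface. World frame = base frame: x ahead of the robot, y to its left, z up, the work surface at z = 0. Lengths are in m, angles in rad, forces in N, time in s.
With the tool pointing down it reaches from about 0.3 to 0.875 m from the base axis. Payload 6.4 kg.
Tool frame: the origin (TCP) lies at the very end of the fingers, on their centre line; the grasp point (between the pads) lies 19 mm behind it; z points along the fingers, y is the line along which they close (so a half turn about z gives the same grasp; the last joint's range is limited). The gripper opens to 85 mm and grips with 20 to 120 N. Pads are 22 mm wide; open, the fingers measure 114 mm over their backs; the gripper's body (76 mm by 85 mm) begins 54 mm behind the grasp point. The pads swing forward as they close: fully open they stand 13 mm farther back than shut.
Start: joints at [1.027, 0.181, 1.607, -0, 1.354, -0.206], TCP at [0.191, 0.543, 0.203] pointing down, gripper open.
Joint ranges: [-2.99, 2.99], [-0.89, 2.07], [0.3, 2.58], [-1.14, 4.28], [0, 2.63], [-3.12, 3.12]. Speed limits (rad/s): [2.57, 2.57, 3.01, 3.14, 3.14, 3.14].

## Interface

Orientations are given as a unit quaternion [w, x, y, z].
In Python, from bench import ctrl, camera, calibration, order, outline_of gives the robot as it stands.
- The arm moves only by the tool move_arm, never from a script. Its argument "series" is a list that holds one entry, the list of rows, each a list of 5 numbers: the opening, from 0 (shut) to 1 (fully open), then the shift along the tool's x, y, z in mm, then the turn about the tool's z in rad. A call has exactly 10 rows; each row is the pose to reach, as a shift and turn from the pose commanded when the call began, along the tool's axes at that moment; what a row does not reach only later rows make up. A row lasts 1/12 s, in which the tool goes at most 41.7 mm and 7.16 degrees, less where a joint would pass 70% of its speed; a pose out of reach is approached as far as the arm can. A call with a gripper value outside its range is refused whole. The fingers move at their own pace and stop on an object; the grip force is fixed at half the most. Time passes only in rows, so rows that repeat a pose let the fingers close, or fill a call up. It gives the time, the measured TCP pose, the force, the opening and the grip force at its end, in the units of the state.
- ctrl.get_obs(): the state, without advancing time (a new reading comes with each control period).
- camera(name): name is "scene" or "side" or "wrist"; returns (picture, depth): 384x512x3 uint8, blue, green, red; 384x512 float32, m along the optical axis (not along the pixel's ray), 0 where there is no reading.
- calibration(name): a dict with "intrinsics" (3x3 intrinsics, pixels), "k1" (the pictures are not rectified: a ray, as slopes to the right and down, at radius r is drawn at 1 + k1 r^2 times it, then the intrinsics apply), "rvec" (rotation vector, rad) and "tvec" (3), from world to camera coordinates, as OpenCV has them. Camera axes: x right, y down, z forward; pixel columns grow to the right and rows downward; lengths in m; the calibration is good to about 2 mm. A picture is of the moment at which its call begins: read the wrist's pose just before it. calibration takes no time and is no camera call; for the wrist camera it gives the pose at the moment of the call.
- order.hand_in(): hands the job in; it is judged then, once.
Trained networks look in the newest picture that a camera, given by its name, has taken for a name from the list of things; names that differ only in an ending like _2 or _b are one class to them, and where a whole thing is asked for, a point or a joint stands for the part that bears it (a point fixed in the world has none). Each returns a list of dicts, best first, with "conf" (0 to 1); they miss things now and then, are a little off and sometimes report something else, mostly with a low value. They report only what shows in the picture. A call takes as long as a camera call.
- outline_of(target, camera): "region" (384x512 bool, what is visible of it) and "bbox" ([centre column, centre row, width, height] in pixels, round what is visible of it).
The state is a dict: "time_s": time; "q": joint angles; "dq": joint speeds; "joint_efforts": joint torques, N m; "eef_pos": TCP position; "eef_rot": TCP orientation; "wrist_force": force on the tool from outside, world axes, zero at the start; "torque": the same for the moment, N m; "opening": opening from 0.0 (shut) to 1.0 (fully open); "grasp_force": force on a finger pad.
Only numpy, scipy, OpenCV 4.12 (cv2) and the standard library are available. Lean on these libraries where they do the work, as an engineer would, in place of code of your own. Each camera call takes 0.05 s, during which the arm holds its last target. There are 200 camera calls.

## Task

Pick up the steel cover plate by its handle and hold it level and still about 1 cm above the deck of the sample incubator, blue dot over blue dot, so that looking straight down through each of its four holes one sees the whole threaded hole below, ready for a colleague to start the screws. Do not let the plate touch the incubator and leave everything else on the bench where it is. Finish while still holding the plate there: do not put it down or let go.

Things in the scene. Friction and masses are not known exactly. Their poses are not given: they have to be found in the camera images.
- cover_grip (a point): Centre of the black bar handle on the steel cover plate, straight above the plate's centre, 36 mm above its underside. The bar is 90 mm long (along the plate's x), 14 mm wide (y), 16 mm high (28 to 44 mm above the underside), on a post at each end, 66 mm clear between posts. z up. The plate balances under this point.
- cover: The cover: steel plate 150 (x) x 110 (y) x 6 mm, about 350 g (varies), lying flat on the mat at the start, handle up; origin at the centre of its underside, z up. A blue dot on top, at x +62, y +40 mm, marks the corner where hole0 is.
- mat: thin green mat 200 x 160 x 4 mm, fixed to the table, on which the cover lies at the start; origin under its centre. It may be on either side, left or right; the incubator is then on the other side.
- incubator: White sample block heater, fixed; origin on the table under its deck's centre, z up. Deck 180 (x) x 150 (y) mm, flat top 90 mm above the table, open well 90 x 56 mm in the middle (tube block inside, below the deck top). A lower blue control panel, 50 mm high, adds 60 mm at its -x side. A blue dot on the deck at x +62, y +40 mm marks the corner of thread0.
- hole0 (a point): Hole 0 of the cover, 14 mm across, right through the plate; this point is its centre on the underside: cover x +30, y +40 mm, set inward from the blue-dot corner. Axes as the cover's.
- hole1 (a point): Hole 1 of the cover, 14 mm across, right through the plate; this point is its centre on the underside: cover x -58, y +40 mm. Axes as the cover's.
- hole2 (a point): Hole 2 of the cover, 14 mm across, right through the plate; this point is its centre on the underside: cover x -58, y -40 mm. Axes as the cover's.
- hole3 (a point): Hole 3 of the cover, 14 mm across, right through the plate; this point is its centre on the underside: cover x +58, y -40 mm. Axes as the cover's.
- thread0 (a point): Threaded hole 0 of the incubator, 5 mm across, in a round brass insert of 12 mm; this point is its centre on the deck's top, 90 mm above the table: incubator x +30, y +40 mm, set inward from the blue-dot corner. hole0 belongs over it. Axes as the incubator's.
- thread1 (a point): Threaded hole 1 of the incubator, 5 mm across, in a round brass insert of 12 mm; this point is its centre on the deck's top, 90 mm above the table: incubator x -58, y +40 mm. hole1 belongs over it. Axes as the incubator's.
- thread2 (a point): Threaded hole 2 of the incubator, 5 mm across, in a round brass insert of 12 mm; this point is its centre on the deck's top, 90 mm above the table: incubator x -58, y -40 mm. hole2 belongs over it. Axes as the incubator's.
- thread3 (a point): Threaded hole 3 of the incubator, 5 mm across, in a round brass insert of 12 mm; this point is its centre on the deck's top, 90 mm above the table: incubator x +58, y -40 mm. hole3 belongs over it. Axes as the incubator's.
- jar: white plastic screw-top jar, 80 mm across, 125 mm high, beyond the work area; bystander, origin under its centre; leave it alone.
- bottle: clear bottle with red cap, 56 mm across, 160 mm high, beyond the work area; bystander, origin under its centre; leave it alone.
- tub: clear plastic bowl, 100 mm across, 70 mm high, beyond the work area; bystander, origin under its centre; leave it alone.
- tube_rack: blue tube rack with capped tubes, 60 x 130 mm, 61 mm high, beyond the work area; bystander, origin under its centre; leave it alone.
- scale: flat black pocket scale, 120 x 70 x 20 mm, on the robot's left; bystander, origin under its centre; leave it alone.
- pipette: white and green pipette lying down, about 260 mm long, 24 mm high, on the robot's right; bystander, origin under its centre; leave it alone.
- screw_dish: small steel dish with brass thumb-screws, 60 mm across, 20 mm high, just beyond the incubator and the mat, between them; bystander, origin under its centre; leave it alone.
- red_cap: red bottle cap, 34 mm across, 14 mm high, on the robot's left, past the scale; bystander, origin under its centre; leave it alone.

How it is judged:
On the way:
1. the cover is lifted clear of the mat in the gripper (height (world z) of cover above 0.04 m and contact force between the fingers and cover above 1 N and contact force between cover and mat below 0.2 N), for 0.2 s.
At the end, for the whole second after the job is handed in: The gripper holds the cover still (under 10 mm/s and 0.1 rad/s) above the incubator: each hole0..3 within 5 mm horizontally of its own thread0..3, with its underside 3 to 20 mm above the deck top there; the cover touches nothing but the gripper; the bystanders are within 20 mm of where they started (horizontal distance between hole0 and thread0 below 0.005 m and z of hole0 in the frame of thread0 between 0.003 and 0.02 m and horizontal distance between hole1 and thread1 below 0.005 m and z of hole1 in the frame of thread1 between 0.003 and 0.02 m and horizontal distance between hole2 and thread2 below 0.005 m and z of hole2 in the frame of thread2 between 0.003 and 0.02 m and horizontal distance between hole3 and thread3 below 0.005 m and z of hole3 in the frame of thread3 between 0.003 and 0.02 m and linear speed of cover below 0.01 m/s and angular speed of cover below 0.1 rad/s and contact force between the fingers and cover above 1 N and contact force between cover and incubator below 0.2 N and contact force between cover and mat below 0.2 N and contact force between cover and jar below 0.2 N and contact force between cover and bottle below 0.2 N and contact force between cover and tub below 0.2 N and contact force between cover and tube_rack below 0.2 N and contact force between cover and scale below 0.2 N and contact force between cover and pipette below 0.2 N and contact force between cover and screw_dish below 0.2 N and contact force between cover and red_cap below 0.2 N and distance of each of jar, bottle, tub, tube_rack, scale, pipette, screw_dish, red_cap from where it was at the start of the episode below 0.02 m); the arm keeps its last pose, push and grip.
It fails at once if the cover touches the incubator (over 1 N) (contact force between cover and incubator above 1 N).
It fails at once if a bystander is moved by more than 20 mm (distance of any of jar, bottle, tub, tube_rack, scale, pipette, screw_dish, red_cap from where it was at the start of the episode above 0.02 m).
It also fails if it takes over 38 s, if anything falls off the work surface, if the arm or the gripper's body presses on something with over 40 N, if the wrist force passes 120 N, or if a joint passes its speed limit or range.

## Working session

There is one attempt and no reset: what is moved stays moved. The work goes in short steps, Python scripts to look and compute and a tool call to move; the robot and the scene stay as the last step left them, time stands still between calls to the robot, and variables do not carry over. Pictures are saved under pics/ and viewed, at most 10 in all, crops included, and the job is handed in when it is done.

Besides the shell and the picture viewer there is one more tool, called after "Call:" as a command line: name --argument value ..., lists and objects as JSON in quotes. move_arm: Moves the arm, as the interface text tells. Its arguments: {"type":"object","properties":{"series":{"type":"array","items":{"type":"array","items":{"type":"array","items":{"type":"number"}}}}},"required":["series"]}

```bash
mkdir -p pics; cat > h.py <<'E'
import numpy as np, cv2
from scipy.spatial.transform import Rotation as R
from bench import ctrl, camera, calibration, order, outline_of
def cal(n):
    c=calibration(n); return np.array(c["intrinsics"]),c["k1"],R.from_rotvec(np.ravel(c["rvec"])).as_matrix(),np.ravel(c["tvec"])
def und(c,px):
    K,k1,_,_=c; D=np.array([k1,0,0,0,0.])
    return cv2.undistortPoints(np.array(px,float).reshape(-1,1,2),K,D).reshape(-1,2)
def onz(c,px,z):
    "pixels -> world on plane z"
    s=und(c,px); d=np.c_[s,np.ones(len(s))]@c[2]; o=-c[2].T@c[3]
    return o+d*((z-o[2])/d[:,2])[:,None]
def proj(c,P):
    return cv2.projectPoints(np.array(P,float).reshape(-1,3),cv2.Rodrigues(c[2])[0],c[3],c[0],np.array([c[1],0,0,0,0.]))[0].reshape(-1,2)
def cloud(c,dep,mask):
    v,u=np.nonzero(mask&(dep>0)); s=und(c,np.c_[u,v]); z=dep[v,u]
    return (np.c_[s*z[:,None],z]-c[3])@c[2]
def tool():
    o=ctrl.get_obs(); q=o["eef_rot"]; return np.array(o["eef_pos"]),R.from_quat([q[1],q[2],q[3],q[0]]).as_matrix(),o
E
python3 - <<'E'
from h import *
c=cal("scene"); im,d=camera("scene"); cv2.imwrite("pics/s0.png",im)
for t in ["cover","incubator","mat","screw_dish"]:
    for r in outline_of(t,"scene")[:1]:
        p=cloud(c,d,r["region"]); print(t,r["conf"],np.round(r["bbox"]),np.round(np.percentile(p,[2,50,98],axis=0),3).tolist())
p,M,o=tool(); print(p,M.round(3),o["time_s"])
im,d=camera("side"); cv2.imwrite("pics/d0.png",im)
E
```

```text
cover 0.69 [280. 169.  53.  33.] [[0.429, 0.172, 0.004], [0.51, 0.222, 0.011], [0.576, 0.288, 0.049]]
incubator 0.66 [190. 230.  95.  76.] [[0.373, -0.287, 0.009], [0.523, -0.231, 0.08], [0.605, -0.133, 0.093]]
mat 0.72 [282. 176.  65.  41.] [[0.416, 0.133, -0.0], [0.57, 0.177, 0.004], [0.621, 0.306, 0.009]]
screw_dish 0.4 [297. 232.  11.  14.] [[0.706, -0.019, -0.0], [0.726, 0.012, 0.01], [0.749, 0.019, 0.02]]
[0.19042366 0.54228695 0.20308514] [[-0.943  0.331 -0.   ]
 [ 0.331  0.943 -0.001]
 [ 0.    -0.001 -1.   ]] 0.25
```

View pics/s0.png

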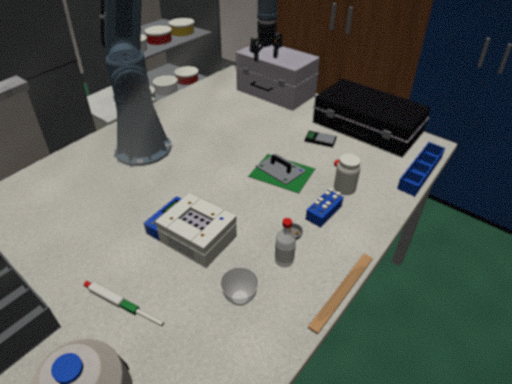

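The scene shows the cover on the mat at about (280,169) px and the incubator at (195,225), with its control panel toward the robot. I'll move over the cover for a close look.

```bash
python3 - <<'E'
from h import *
c=cal("wrist"); p,M,o=tool(); C=-c[2].T@c[3]
print(M.T@(C-p), (c[2]@M).T.round(3), c[0], c[1])
E
```

```text
[ 0.07927942  0.00086867 -0.16989505] [[-0.    -0.951 -0.308]
 [ 1.    -0.    -0.   ]
 [ 0.    -0.308  0.951]] [[313.92590976   0.         259.80232649]
 [  0.         313.92590976 192.12320877]
 [  0.           0.           1.        ]] -0.042779350464744736
```

Call:
move_arm --series '[[[1,-40,-20,-12,0],[1,-80,-40,-24,0],[1,-120,-60,-36,0],[1,-160,-80,-48,0],[1,-200,-100,-60,0],[1,-240,-120,-72,0],[1,-275,-140,-84,0],[1,-315,-160,-96,0],[1,-355,-180,-108,0],[1,-390,-200,-110,0]]]'

```text
time_s: 1.13
eef_pos: [0.47, 0.2492, 0.3097]
eef_rot: [0.001, 0.168, 0.986, 0.001]
wrist_force: [1.0, 1.0, -0.7]
opening: 1.003
grasp_force: 0.0
```

```bash
python3 - <<'E'
from h import *
c=cal("wrist"); im,d=camera("wrist"); cv2.imwrite("pics/w0.png",im); np.save("w0d.npy",d); c=cal("wrist"); np.save("w0c.npy",np.array(c,object),allow_pickle=True)
for t in ["cover"]:
    for r in outline_of(t,"wrist")[:1]:
        np.save("w0m.npy",r["region"])
        p=cloud(c,d,r["region"]); print(t,r["conf"],np.round(r["bbox"]),np.round(np.percentile(p,[2,50,98],axis=0),3).tolist())
p,M,o=tool();print(p,M.round(4).tolist())
E
```

```text
cover 0.77 [253. 168.  90. 106.] [[0.435, 0.17, 0.008], [0.501, 0.227, 0.01], [0.578, 0.279, 0.049]]
[0.4726379  0.24632697 0.30926936] [[-0.9412, 0.3378, 0.0034], [0.3378, 0.9412, -0.0011], [-0.0035, 0.0001, -1.0]]
```

View pics/w0.png

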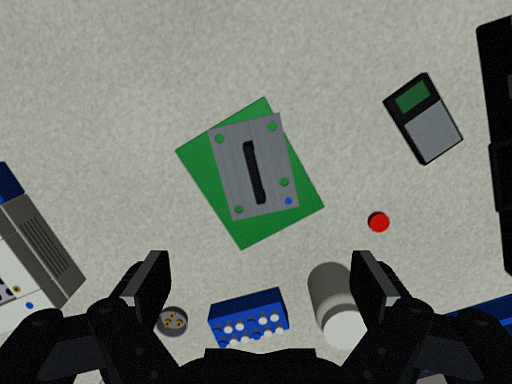

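The wrist view shows the blue dot at (289,201), hole0 (284,182), hole1 (272,126), hole2 (219,139) and hole3 (239,209), with the handle around (254,172). I'll fit the pose from these.

```bash
cat >> h.py <<'E'
H=np.array([[30,40],[-58,40],[-58,-40],[58,-40]])/1000.; DOT=np.array([[62,40]])/1000.
def rigid(A,B):
    "2D fit B=R A+t -> xy, yaw, residuals"
    a=A-A.mean(0); b=B-B.mean(0); y=np.arctan2((a[:,0]*b[:,1]-a[:,1]*b[:,0]).sum(),(a*b).sum())
    r=np.array([[np.cos(y),-np.sin(y)],[np.sin(y),np.cos(y)]]); t=B.mean(0)-r@A.mean(0)
    return t,y,np.linalg.norm(A@r.T+t-B,axis=1)
def blob(w,px,rad):
    "centroid of weight image w near px (soft threshold)"
    x,y=int(round(px[0])),int(round(px[1])); s=np.clip(w[y-rad:y+rad+1,x-rad:x+rad+1].astype(float),0,None)
    v,u=np.mgrid[y-rad:y+rad+1,x-rad:x+rad+1]; s=np.where(s>s.max()*.35,s,0)
    return np.array([(u*s).sum(),(v*s).sum()])/s.sum()
E
python3 - <<'E'
from h import *
im=cv2.imread("pics/w0.png").astype(float); K=np.load("w0c.npy",allow_pickle=True); c=tuple(K); c=(np.array(c[0],float),float(c[1]),np.array(c[2],float),np.array(c[3],float))
g=im[...,1]-(im[...,0]+im[...,2])/2; b=im[...,0]-im[...,2]-20
px=[blob(g,q,7) for q in [(284,182),(272,126),(219,139),(239,209)]]+[blob(b,(289,201),5)]
print(np.round(px,1).tolist())
W=np.vstack([onz(c,px[:4],.007),onz(c,px[4:],.010)])[:,:2]
t,y,r=rigid(np.vstack([H,DOT]),W); print("fit",t,y,r)
d=np.load("w0d.npy"); P=cloud(c,d,np.load("w0m.npy")); h=P[(P[:,2]>.035)]; print("handle",h.mean(0),len(h),np.percentile(h[:,2],[5,50,95]))
e=np.linalg.svd(h[:,:2]-h[:,:2].mean(0))[2][0]; print(e,np.arctan2(e[1],e[0]))
p,M,o=tool(); D=np.array([*t,0])-p
print("shift xy tool",M.T@D*1000, "tool y yaw",np.arctan2(M[1,1],M[0,1]), "x yaw",np.arctan2(M[1,0],M[0,0]),o["q"])
E
```

```text
[[283.7, 181.1], [271.5, 125.6], [219.5, 138.0], [238.6, 208.2], [288.0, 200.7]]
fit [0.50814419 0.22352305] -0.11388175045577485 [5.95810054e-06 2.67168188e-04 1.07678713e-04 7.36904995e-05
 3.45090992e-04]
handle [0.50466105 0.22500403 0.04749715] 624 [0.04439746 0.04791419 0.04942132]
[ 0.99372926 -0.11181303] -0.11204733346907393
shift xy tool [-40.02469533  -9.50178623 309.41233548] tool y yaw 1.2262656883717895 x yaw 2.7970616667515316 [ 0.25886855  0.0141332   1.57630589 -0.00193221  1.54817739 -0.96735614]
```

Call:
move_arm --series '[[[1,-14,-39,0,0],[1,-28,-78,0,0],[1,-42,-117,0,0],[1,-56,-156,0,0],[1,-70,-195,0,0],[1,-84,-234,0,0],[1,-98,-273,0,0],[1,-112,-312,0,0],[1,-126,-351,0,0],[1,-140,-390,0,0]]]'

```text
time_s: 2.07
eef_pos: [0.4709, -0.165, 0.3081]
eef_rot: [0.0, 0.168, 0.986, 0.0]
wrist_force: [-0.5, 0.6, -0.3]
opening: 1.006
grasp_force: 0.0
```

```bash
python3 - <<'E'
from h import *
for i in range(6): camera("side")
c=cal("wrist"); im,d=camera("wrist"); cv2.imwrite("pics/w1.png",im); np.save("w1d.npy",d); np.savez("w1c.npz",K=c[0],k=c[1],R=c[2],t=c[3])
p,M,o=tool();print(p,M.round(4).tolist(),o["dq"])
E
```

```text
[ 0.47147585 -0.1620774   0.30799139] [[-0.9441, 0.3296, -0.0001], [0.3296, 0.9441, 0.0005], [0.0002, 0.0004, -1.0]] [ 0.00841349 -0.00404927 -0.00191188 -0.00079461 -0.00027557 -0.00473711]
```

View pics/w1.png

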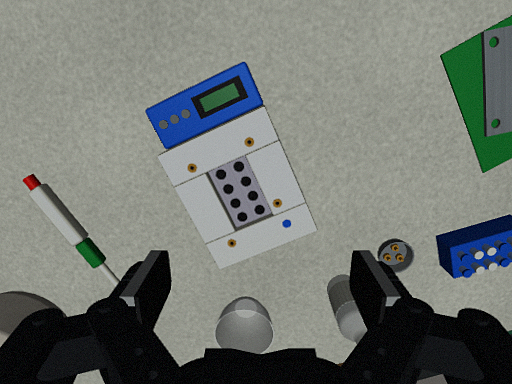

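Threads: thread0 (277,203), thread1 (249,142), thread2 (192,168), thread3 (232,243), dot (287,223).

```bash
python3 - <<'E'
from h import *
im=cv2.imread("pics/w1.png").astype(float); z=np.load("w1c.npz"); c=(z["K"],float(z["k"]),z["R"],z["t"])
g=(im[...,2]-im[...,0])-30; b=im[...,0]-im[...,2]-20
px=[blob(g,q,7) for q in [(277,203),(249,142),(192,168),(232,243)]]+[blob(b,(287,223),6)]
print(np.round(px,1).tolist())
W=onz(c,px,.090)[:,:2]
t,y,r=rigid(np.vstack([H,DOT]),W); print("fit",t,y,r)
d=np.load("w1d.npy"); m=np.zeros(d.shape,bool)
for q in [(255,125),(280,180),(220,245),(185,190)]: m[q[1]-4:q[1]+4,q[0]-4:q[0]+4]=1
print("deck z",np.median(cloud(c,d,m)[:,2]))
p,M,o=tool(); print(o["q"],o["time_s"])
E
```

```text
[[277.2, 202.7], [249.1, 141.6], [191.7, 167.5], [231.4, 242.7], [286.4, 223.2]]
fit [ 0.50995277 -0.20249612] 0.08406293263075444 [1.41435064e-04 7.07121569e-05 8.85177305e-05 8.38248280e-05
 9.60534917e-05]
deck z 0.08945163449294108
[-5.69924199e-01 -6.42362519e-02  1.65548643e+00  3.85557703e-04
  1.55065297e+00 -1.80482530e+00] 2.4167
```

Call:
move_arm --series '[[[1,14,38,0,-0.03],[1,28,76,0,-0.06],[1,42,114,0,-0.09],[1,56,152,0,-0.12],[1,70,190,0,-0.15],[1,84,228,10,-0.18],[1,98,266,20,-0.21],[1,112,304,30,-0.223],[1,124,340,30,-0.223],[1,132,362,30,-0.223]]]'

```text
time_s: 3.25
eef_pos: [0.4645, 0.2266, 0.2775]
eef_rot: [-0.001, 0.055, 0.999, 0.0]
wrist_force: [0.3, -0.6, -0.3]
opening: 1.001
grasp_force: 0.0
```

```bash
cat > cov.py <<'E'
from h import *
for i in range(6): camera("side")
c=cal("wrist"); im,d=camera("wrist"); cv2.imwrite("pics/w2.png",im)
p,M,o=tool()
t0=np.array([.508,.2235]); y0=-.114; r=np.array([[np.cos(y0),-np.sin(y0)],[np.sin(y0),np.cos(y0)]])
A=np.vstack([H,DOT]); zz=np.r_[[.007]*4,.010]
q=proj(c,np.c_[A@r.T+t0,zz]); f=im.astype(float)
g=f[...,1]-(f[...,0]+f[...,2])/2; b=f[...,0]-f[...,2]-20
px=[blob(g,x,8) for x in q[:4]]+[blob(b,q[4],6)]; print(np.round(q,1).tolist(),np.round(px,1).tolist())
W=np.vstack([onz(c,px[:4],.007),onz(c,px[4:],.010)])[:,:2]
t,y,res=rigid(A,W); print("fit",t,y,res*1000)
print(p,"y yaw",np.arctan2(M[1,1],M[0,1]),"shift mm",M.T@(np.array([*t,0.021])-p)*1000,"turn",-(y+np.pi/2-np.arctan2(M[1,1],M[0,1])),o["time_s"],M[:,2])
E
python3 cov.py
```

```text
[[290.6, 196.9], [292.5, 137.4], [235.3, 137.4], [237.2, 214.4], [290.2, 217.6]] [[295.6, 191.7], [296.8, 132.1], [234.4, 134.5], [236.1, 213.8], [294.3, 213.6]]
fit [0.50319323 0.22714098] -0.08958271940953692 [3.82737618 4.34425033 2.8055114  6.89267669 1.44178562]
[0.46660044 0.22122036 0.27821579] y yaw 1.455830339080919 shift mm [-35.58609544  10.12914501 257.22573824] turn -0.025383268304440598 3.6 [ 3.09726270e-04 -2.31244750e-04 -9.99999925e-01]
```

```bash
cat > h2.py <<'E'
from h import *
def comp(w,q,thr,amin,amax,dmax=14):
    n,L,S,Cn=cv2.connectedComponentsWithStats((w>thr).astype(np.uint8))
    k=[i for i in range(1,n) if amin<S[i,4]<amax and np.hypot(*(Cn[i]-q))<dmax]
    if not k: return None
    i=min(k,key=lambda i:np.hypot(*(Cn[i]-q))); return blob(np.where(cv2.dilate((L==i).astype(np.uint8),np.ones((3,3)))>0,w,0),Cn[i],10)
E
sed -i 's/from h import/from h2 import/; s/blob(g,x,8)/comp(g,x,25,15,200)/; s/blob(b,q\[4\],6)/comp(b,q[4],15,4,80)/; s/for i in range(6): camera("side")/pass/' cov.py; python3 cov.py
```

```text
[[290.9, 196.6], [292.7, 137.1], [235.6, 137.2], [237.5, 214.2], [290.5, 217.4]] [[296.0, 191.2], [297.7, 131.1], [240.4, 131.5], [242.3, 209.2], [295.6, 212.2]]
fit [0.50065827 0.23149065] -0.10861544875137567 [0.06621307 0.1282995  0.11470835 0.1816882  0.09794241]
[0.46677634 0.22095377 0.27824808] y yaw 1.4551149501601885 shift mm [-32.34948603  14.39919924 257.25815205] turn -0.007065927883332268 3.65 [ 3.36816044e-04 -1.25152154e-04 -9.99999935e-01]
```

Call:
move_arm --series '[[[1,-10,5,0,0],[1,-20,10,20,-0.007],[1,-32,14,50,-0.007],[1,-32,14,80,-0.007],[1,-32,14,110,-0.007],[1,-32,14,130,-0.007],[1,-32,14,150,-0.007],[1,-32,14,150,-0.007],[1,-32,14,150,-0.007],[1,-32,14,150,-0.007]]]'

```text
time_s: 4.48
eef_pos: [0.5013, 0.2315, 0.1295]
eef_rot: [0.001, 0.054, 0.999, 0.0]
wrist_force: [0.0, -0.8, 0.4]
opening: 1.001
grasp_force: 0.0
```

```bash
sed -i 's/t0=np.array.*y0=-.114/t0=np.array([.5007,.2315]); y0=-.109/; s/15,200/15,700/;s/4,80)/4,300)/; s/w2/w3/' cov.py; sed -i 's/Cn\[i\],10)/Cn[i],18)/' h2.py; sed -i 's/^t,y,res=.*/from sys import exit\n&/' cov.py; python3 cov.py
```

```text
[[299.1, 205.1], [302.7, 114.3], [214.7, 114.3], [219.7, 230.9], [298.2, 235.7]] [[299.0, 205.0], [302.6, 114.4], [214.9, 114.5], [219.9, 230.7], [298.3, 235.8]]
fit [0.50071835 0.23155883] -0.1086043790063736 [0.22543754 0.17842306 0.20155471 0.25013692 0.16807071]
[0.5016146  0.23170517 0.12999802] y yaw 1.462212031193965 shift mm [  1.190085    -0.34554654 108.99475369] turn 2.0083405442017366e-05 4.5333 [ 2.97504035e-03  6.25709885e-04 -9.99995379e-01]
```

View pics/w3.png

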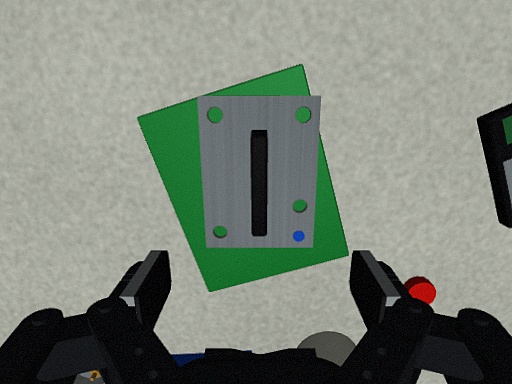

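Pose confirmed: the handle spans columns 251–268, midway between the fingers. Descending and gripping.

Call:
move_arm --series '[[[1,1,0,25,0],[1,1,0,50,0],[1,1,0,75,0],[1,1,0,95,0],[1,1,0,109,0],[1,1,0,109,0],[1,1,0,109,0],[0,1,0,109,0],[0,1,0,109,0],[0,1,0,109,0]]]'

```text
time_s: 5.37
eef_pos: [0.5005, 0.2323, 0.0207]
eef_rot: [0.001, 0.054, 0.999, 0.0]
wrist_force: [-0.1, 0.3, -1.0]
opening: 0.606
grasp_force: 0.0
```

Call:
move_arm --series '[[[0,0,0,0,0],[0,0,0,0,0],[0,0,0,0,0],[0,0,0,0,0],[0,0,0,0,0],[0,0,0,0,0],[0,0,0,0,0],[0,0,0,0,0],[0,0,0,0,0],[0,0,0,0,0]]]'

```text
time_s: 6.2
eef_pos: [0.4994, 0.232, 0.0196]
eef_rot: [0.0, 0.054, 0.999, 0.0]
wrist_force: [-1.1, -0.2, 5.6]
opening: 0.102
grasp_force: 58.8
```

Call:
move_arm --series '[[[0,0,0,-5,0],[0,0,0,-15,0],[0,0,0,-35,0],[0,0,0,-60,0],[0,0,0,-90,0],[0,0,0,-120,0],[0,0,0,-145,0],[0,0,0,-160,0],[0,0,0,-165,0],[0,0,0,-165,0]]]'

```text
time_s: 7.03
eef_pos: [0.5003, 0.2323, 0.1862]
eef_rot: [0.002, 0.054, 0.999, 0.001]
wrist_force: [0.3, 0.7, -0.0]
opening: 0.001
grasp_force: 0.0
```

```bash
python3 - <<'E'
from h import *
for i in range(4): camera("side")
c=cal("wrist"); im,d=camera("wrist"); cv2.imwrite("pics/w4.png",im); np.savez("w4.npz",K=c[0],k=c[1],R=c[2],t=c[3],d=d)
p,M,o=tool(); print(p,M.round(4).tolist(),o["wrist_force"],o["torque"],o["q"],o["time_s"])
E
```

```text
[0.49816902 0.23169484 0.18238123] [[-0.9942, 0.1076, -0.0029], [0.1076, 0.9942, -0.0006], [0.0028, -0.0009, -1.0]] [ 0.26216286 -0.09429252  0.61022242] [ 0.04838689  0.00950868 -0.01438768] [ 2.19233163e-01  1.46083389e-01  1.69094753e+00  2.00526499e-05
  1.30753313e+00 -1.24371218e+00] 7.2833
```

View pics/w4.png

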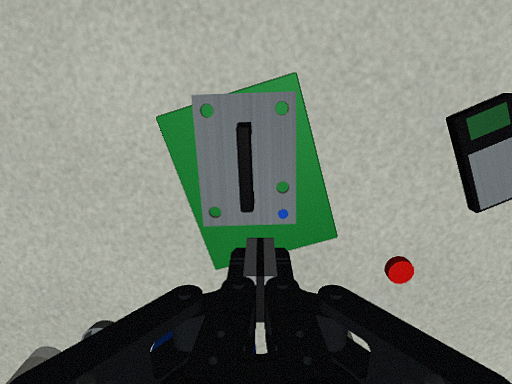

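The grip slipped: the cover is still on the mat, shifted slightly, with hole0 at (283,187), hole1 (282,107), hole2 (207,110), hole3 (215,212) and dot (283,214). The shut fingertips show at (260,240). I'll check the fingertip geometry against the handle height using depth.

```bash
python3 - <<'E'
from h2 import *
z=np.load("w4.npz"); c=(z["K"],float(z["k"]),z["R"],z["t"]); d=z["d"]; im=cv2.imread("pics/w4.png")
p=np.array([0.49816902,0.23169484,0.18238123]); M=np.array([[-0.9942,0.1076,-0.0029],[0.1076,0.9942,-0.0006],[0.0028,-0.0009,-1.0]])
m=np.zeros(d.shape,bool); m[230:300,240:282]=1; m&=d<.22
P=(cloud(c,d,m)-p)@M*1000
for lo in range(-60,20,5):
    k=(P[:,2]>=lo)&(P[:,2]<lo+5)
    if k.sum(): print(lo,k.sum(),P[k].min(0).round(),P[k].max(0).round())
print("raw",d[236:280:4,260].round(3))
f=im.astype(float); g=f[...,1]-(f[...,0]+f[...,2])/2; b=f[...,0]-f[...,2]-20
px=[comp(g,q,25,15,400) for q in [(283,187),(282,107),(207,110),(215,212)]]+[comp(b,(283,214),15,4,200)]
W=np.vstack([onz(c,px[:4],.007),onz(c,px[4:],.010)])[:,:2]
t,y,r=rigid(np.vstack([H,DOT]),W); print("fit",t,y,r*1000)
for n,(u,v) in {"plate":(220,150),"plate2":(270,150),"bar1":(243,140),"bar2":(245,165),"bar3":(247,200),"mat":(290,90),"tbl":(60,150)}.items():
    m=np.zeros(d.shape,bool); m[v-3:v+4,u-2:u+3]=1; q=cloud(c,d,m); print(n,np.median(q,0).round(4))
E
```

```text
-60 252 [  7.  -7. -60.] [ 12.  10. -55.]
-55 228 [  7.  -8. -55.] [ 12.  10. -50.]
-50 218 [  6.  -8. -50.] [ 12.  10. -45.]
-45 215 [  6.  -8. -45.] [ 12.  11. -40.]
-40 202 [  6.  -9. -40.] [ 12.  11. -35.]
-35 115 [  6.  -9. -35.] [ 11.  11. -31.]
raw [0.384 0.149 0.147 0.142 0.139 0.136 0.132 0.129 0.127 0.124 0.121]
fit [0.49335428 0.21771199] -0.07596858198625336 [0.129202   0.19183343 0.1448445  0.25455099 0.15208946]
plate [0.4762 0.1906 0.0095]
plate2 [0.4821 0.2454 0.0095]
bar1 [0.4628 0.22   0.0473]
bar2 [0.4876 0.2188 0.0477]
bar3 [0.5241 0.2164 0.0475]
mat [0.4215 0.273  0.0039]
tbl [ 0.4571  0.0047 -0.0008]
```

```bash
python3 - <<'E'
from h2 import *
p,M,o=tool(); print(p,o["opening"])
for n in ["side","scene"]:
    c=cal(n); im,d=camera(n); cv2.imwrite(f"pics/{n}1.png",im)
    P=(cloud(c,d,d>0)-p)@M*1000; k=(np.hypot(P[:,0],P[:,1])<35)&(P[:,2]<100)
    print(n,k.sum(),np.histogram(P[k,2],np.arange(-100,40,10)), proj(c,[p,p-.031*M[:,2]]).round(1).tolist(), (-c[2].T@c[3]).round(2))
    x,y=proj(c,[p])[0].round().astype(int); cr=im[max(0,y-70):y+60,max(0,x-80):x+80].copy()
    cv2.imwrite(f"pics/{n}1c.png",cv2.resize(cr,None,fx=4,fy=4))
E
```

```text
[0.49816902 0.23169484 0.18238123] -0.0044138949554327405
side 795 (array([24, 10, 23,  7, 37, 44, 26,  4,  0,  0,  0,  0,  0]), array([-100,  -90,  -80,  -70,  -60,  -50,  -40,  -30,  -20,  -10,    0,
         10,   20,   30])) [[284.7, 225.2], [285.4, 214.2]] [0.51 0.84 0.67]
scene 791 (array([41, 37, 34, 17, 26, 18, 16,  2,  0,  0,  0,  0,  0]), array([-100,  -90,  -80,  -70,  -60,  -50,  -40,  -30,  -20,  -10,    0,
         10,   20,   30])) [[281.7, 126.5], [282.1, 118.6]] [ 1.14 -0.73  0.89]
```

View pics/side1c.png

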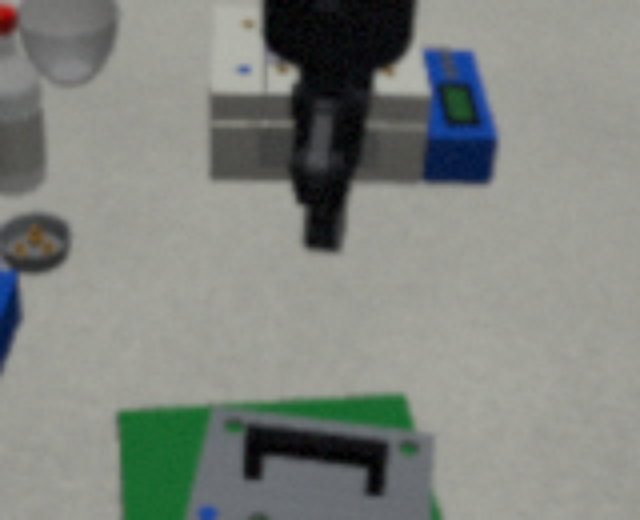

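The side view confirms it: the real fingertips end about 28 mm above the reported TCP, with the tip at crop (322,248) against the projected TCP at (320,280). So the first grip only pinched the bar's top edge. I'll allow for this in z: open, align, check, then regrasp lower.

Call:
move_arm --series '[[[1,0,0,0,0],[1,1,-5,0,-0.01],[1,3,-10,0,-0.02],[1,3,-14,10,-0.032],[1,3,-14,20,-0.032],[1,3,-14,30,-0.032],[1,3,-14,40,-0.032],[1,3,-14,50,-0.032],[1,3,-14,50,-0.032],[1,3,-14,50,-0.032]]]'

```text
time_s: 8.22
eef_pos: [0.494, 0.2183, 0.1329]
eef_rot: [-0.001, 0.038, 0.999, -0.0]
wrist_force: [-0.7, -0.1, 0.2]
opening: 1.001
grasp_force: 0.0
```

```bash
sed -i 's/t0=np.array.*y0=-.109/t0=np.array([.4934,.2177]); y0=-.076/; s/w3/w5/; s/0.021\]/-0.006]/; s/^pass/for i in range(3): camera("side")/' cov.py; cat >> cov.py <<'E'
m=np.zeros(d.shape,bool); m[200:330,100:420]=1; m&=(d<.2)&(d>0)
P=(cloud(c,d,m)-p)@M*1000
for s in (1,-1):
    k=P[:,1]*s>15; Q=P[k]; Q=Q[Q[:,2]>np.percentile(Q[:,2],99.5)-8]; print("tip",s,Q.min(0).round(1),Q.max(0).round(1))
E
python3 cov.py
```

```text
[[297.6, 202.4], [301.1, 112.7], [214.4, 112.7], [219.3, 227.9], [296.8, 232.6]] [[297.5, 202.2], [300.8, 112.7], [214.6, 112.9], [219.5, 227.6], [296.7, 232.7]]
fit [0.49333713 0.21766679] -0.07569754412529471 [0.16607554 0.23859601 0.24579298 0.34572827 0.15827331]
[0.49525119 0.21854169 0.13470811] y yaw 1.4950982477831984 shift mm [  2.01018672  -1.06811002 140.70543516] turn -5.348864033916101e-07 8.4167 [ 1.21635883e-03  2.70999358e-04 -9.99999224e-01]
tip 1 [-12.   43.2 -49.3] [ 11.8  55.7 -39.5]
tip -1 [-11.9 -54.1 -49.3] [ 11.8 -41.3 -39.9]
```

Call:
move_arm --series '[[[1,2,-1,30,0],[1,2,-1,60,0],[1,2,-1,90,0],[1,2,-1,115,0],[1,2,-1,130,0],[1,2,-1,140,0],[1,2,-1,140,0],[1,2,-1,140,0],[0,2,-1,140,0],[0,2,-1,140,0]]]'

```text
time_s: 9.25
eef_pos: [0.4941, 0.2178, -0.0043]
eef_rot: [0.001, 0.038, 0.999, 0.0]
wrist_force: [0.4, -0.8, -0.0]
opening: 0.746
grasp_force: 0.0
```

Call:
move_arm --series '[[[0,0,0,0,0],[0,0,0,0,0],[0,0,0,0,0],[0,0,0,0,0],[0,0,0,0,0],[0,0,0,0,0],[0,0,0,0,0],[0,0,0,0,0],[0,0,0,-2,0],[0,0,0,-4,0]]]'

```text
time_s: 10.08
eef_pos: [0.4918, 0.2174, -0.0025]
eef_rot: [-0.001, 0.038, 0.999, -0.0]
wrist_force: [-0.8, -1.1, -2.5]
opening: 0.151
grasp_force: 58.5
```

Call:
move_arm --series '[[[0,0,0,-5,0],[0,0,0,-15,0],[0,0,0,-30,0],[0,0,0,-50,0],[0,0,0,-75,0],[0,0,0,-100,0],[0,0,0,-125,0],[0,0,0,-145,0],[0,0,0,-155,0],[0,0,0,-160,0]]]'

```text
time_s: 10.92
eef_pos: [0.4936, 0.2177, 0.1604]
eef_rot: [0.002, 0.038, 0.999, 0.0]
wrist_force: [0.1, 0.2, -2.7]
opening: 0.152
grasp_force: 58.7
```

```bash
python3 - <<'E'
from h2 import *
for i in range(3): camera("side")
c=cal("wrist"); im,d=camera("wrist"); cv2.imwrite("pics/w6.png",im); np.savez("w6.npz",K=c[0],k=c[1],R=c[2],t=c[3],d=d)
p,M,o=tool(); print(p,M.round(4).tolist(),o["wrist_force"],o["torque"],o["opening"],o["grasp_force"],o["time_s"])
print(M.T@(np.array([.50995,-.2025,0])-p)*1000,"turn",-(.0841+np.pi/2-np.arctan2(M[1,1],M[0,1])))
E
```

```text
[0.49164206 0.21728069 0.15666793] [[-0.9971, 0.0758, -0.0023], [0.0758, 0.9971, -0.0005], [0.0023, -0.0007, -1.0]] [ 0.66649945 -0.19778856 -2.49555361] [-0.03203223 -0.00968103 -0.01745476] 0.15542393336367213 58.62599015235901 11.1167
[ -50.40976385 -417.08510597  156.82702885] turn -0.15992346955390113
```

View pics/w6.png

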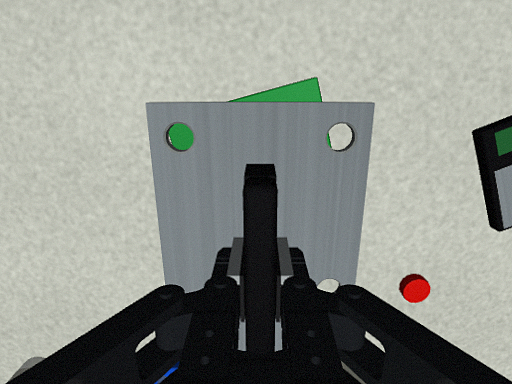

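Held properly now: hole1 is at (340,137), hole2 at (180,137), and the opening of 0.15 matches the 14 mm bar. I'll carry it across.

Call:
move_arm --series '[[[0,-2,-10,0,0],[0,-5,-30,0,0],[0,-9,-60,0,-0.02],[0,-13,-95,0,-0.04],[0,-18,-130,0,-0.06],[0,-23,-165,0,-0.08],[0,-28,-200,0,-0.1],[0,-33,-235,0,-0.12],[0,-38,-270,0,-0.14],[0,-42,-305,0,-0.16]]]'

```text
time_s: 11.95
eef_pos: [0.5103, -0.092, 0.1568]
eef_rot: [-0.001, -0.042, 0.999, 0.0]
wrist_force: [0.0, -0.2, -2.9]
opening: 0.151
grasp_force: 58.8
```

```bash
cat > hold.py <<'E'
from h2 import *
def plate(c,d,p,M,verbose=True):
    "cover pose in the tool frame from depth: height plane and hole 1,2 centres"
    m=np.zeros(d.shape,bool); m[60:300,110:420]=1
    m&=(d>.1)&(d<.24)
    v,u=np.nonzero(m); s=und(c,np.c_[u,v]); z=d[v,u]; P=((np.c_[s*z[:,None],z]-c[3])@c[2]-p)@M*1000
    z0=np.median(P[(P[:,0]>40),2]); k=np.abs(P[:,2]-z0)<6
    for _ in range(4):
        A=np.c_[P[k][:,:2],np.ones(k.sum())]; f=np.linalg.lstsq(A,P[k][:,2],rcond=None)[0]
        k=np.abs(P[:,2]-np.c_[P[:,:2],np.ones(len(P))]@f)<2.5
    top=np.zeros(d.shape,np.uint8); top[v[k],u[k]]=1
    n,L,S,Cn=cv2.connectedComponentsWithStats(1-top,connectivity=4)
    hs=[]
    for i in range(1,n):
        if 150<S[i,4]<1500 and 110<S[i,1]+S[i,3]<200:
            x=und(c,[Cn[i]])[0]; r=c[2].T@np.array([*x,1]); o=-c[2].T@c[3]
            r=M.T@r; o=M.T@(o-p)*1000; nrm=np.array([f[0],f[1],-1]); t=-(nrm@o+f[2])/(nrm@r); hs.append((Cn[i],S[i,4],o+t*r))
    hs.sort(key=lambda a:-a[2][1])
    print("plane",f.round(4)); 
    for a in hs: print("hole px",a[0].round(1),a[1],"tool mm",a[2].round(2))
    return f,hs
if __name__=="__main__":
    z=np.load("w6.npz"); c=(z["K"],float(z["k"]),z["R"],z["t"])
    p=np.array([0.49164206,0.21728069,0.15666793]); M=np.array([[-0.9971,0.0758,-0.0023],[0.0758,0.9971,-0.0005],[0.0023,-0.0007,-1.0]])
    plate(c,z["d"],p,M)
E
python3 hold.py
python3 -c "
from h2 import *
p,M,o=tool(); print(p,M.T@(np.array([.50995,-.2025,0])-p)*1000,'turn',-(.0841+np.pi/2-np.arctan2(M[1,1],M[0,1])),o['time_s'])"
```

```text
plane [-1.00000e-04 -5.00000e-04 -1.55266e+01]
hole px [339.9 137. ] 593 tool mm [ 57.    40.5  -15.55]
hole px [179.9 137. ] 598 tool mm [ 57.02 -38.34 -15.51]
[ 0.5103204  -0.09199635  0.15683171] [   9.44604773 -110.18877432  156.76920962] turn 0.0007876190289137774 11.95
```

Call:
move_arm --series '[[[0,1,-30,0,0],[0,2,-55,0,0],[0,4,-75,10,0],[0,5,-90,15,0],[0,7,-100,20,0],[0,9,-106,25,0],[0,10,-110,30,0],[0,10,-110,30,0],[0,10,-110,30,0],[0,10,-110,30,0]]]'

```text
time_s: 12.78
eef_pos: [0.5109, -0.1994, 0.1282]
eef_rot: [0.0, -0.043, 0.999, 0.0]
wrist_force: [-0.3, 0.6, -2.3]
opening: 0.152
grasp_force: 58.8
```

```bash
cat > chk.py <<'E'
import sys
from hold import *
for i in range(4): camera("side")
c=cal("wrist"); im,d=camera("wrist"); cv2.imwrite(f"pics/{sys.argv[1]}.png",im)
p,M,o=tool(); f,hs=plate(c,d,p,M)
inc=np.array([.50995,-.2025]); y=.0841; r=np.array([[np.cos(y),-np.sin(y)],[np.sin(y),np.cos(y)]])
print("tool->inc mm",M.T@(np.array([*inc,.09])-p)*1000,"turn",-(y+np.pi/2-np.arctan2(M[1,1],M[0,1])),p,M[:,2].round(4),o["time_s"])
th=proj(c,np.c_[H@r.T+inc,[.09]*4]); print("threads expected px",th.round(1).tolist())
cv2.imwrite(f"pics/{sys.argv[1]}c.png",cv2.resize(im[90:320,140:400],None,fx=2.5,fy=2.5,interpolation=cv2.INTER_CUBIC))
E
python3 chk.py w7
```

```text
plane [-1.40000e-03  1.00000e-04 -1.48909e+01]
hole px [339.9 137. ] 592 tool mm [ 57.23  40.47 -14.97]
hole px [180.  136.9] 595 tool mm [ 57.26 -38.37 -14.98]
tool->inc mm [ 1.29194614 -2.47383894 38.44861162] turn 0.0008925650176672129 [ 0.5110054  -0.19991196  0.12844831] [ 6.e-04 -4.e-04 -1.e+00] 13.0333
threads expected px [[309.3, 243.8], [315.9, 122.4], [193.4, 122.3], [203.2, 276.4]]
```

View pics/w7c.png

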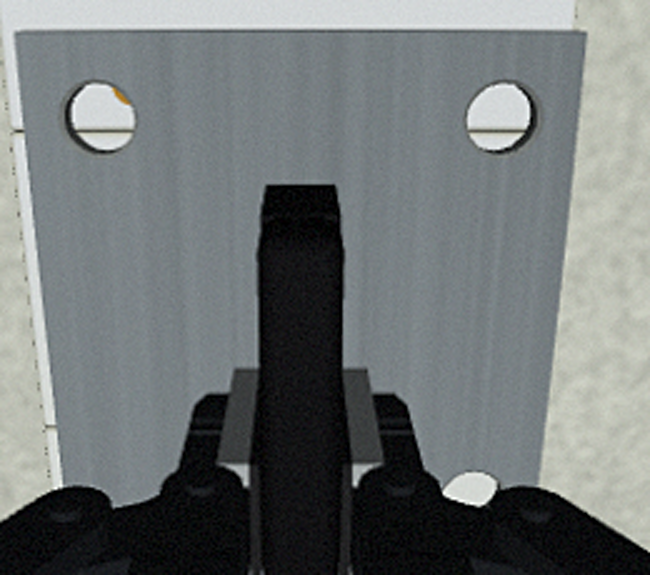

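Call:
move_arm --series '[[[0,1,-1,0,0],[0,2,-3,4,0],[0,2,-3.5,8,0],[0,2,-3.5,12,0],[0,2,-3.5,16,0],[0,2,-3.5,20,0],[0,2,-3.5,24,0],[0,2,-3.5,25,0],[0,2,-3.5,25,0],[0,2,-3.5,25,0]]]'

```text
time_s: 13.87
eef_pos: [0.509, -0.2039, 0.103]
eef_rot: [-0.0, -0.042, 0.999, 0.0]
wrist_force: [0.8, 0.8, -2.7]
opening: 0.153
grasp_force: 58.8
```

```bash
python3 chk.py w8
```

```text
plane [-1.60000e-03 -3.00000e-04 -1.48497e+01]
hole px [340. 137.] 596 tool mm [ 57.28  40.39 -14.95]
hole px [180.  136.9] 596 tool mm [ 57.32 -38.48 -14.93]
tool->inc mm [-0.88385819  1.43258435 13.32582498] turn 0.00016976901849208303 [ 0.50918443 -0.20399794  0.10332596] [ 4.e-04 -3.e-04 -1.e+00] 14.1167
threads expected px [[320.8, 264.2], [329.9, 130.4], [191.7, 130.4], [203.1, 299.5]]
```

View pics/w8c.png

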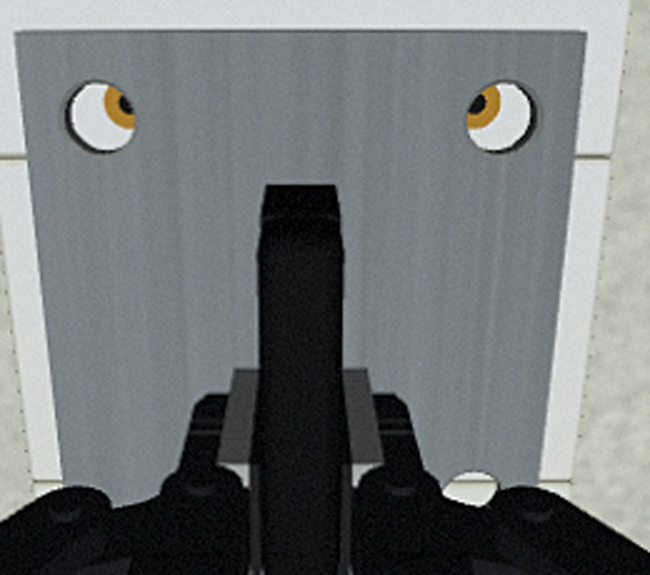

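Through the holes, thread2's insert is at (190,131) px and thread1's at (332,131). They're symmetric, and the offset is mostly the oblique view. I'll work out the remaining offset and gap numerically.

```bash
cat > rel.py <<'E'
from hold import *
for i in range(2): camera("side")
c=cal("wrist"); im,d=camera("wrist"); p,M,o=tool(); f,hs=plate(c,d,p,M)
m=np.zeros(d.shape,bool); m[92:98,180:340]=1
P=(cloud(c,d,m)-p)@M*1000; zd=np.median(P[:,2]); print("deck z tool",zd,"gap",zd-f[2]-f[0]*57-6, "world deck",p[2]-zd/1000)
hsv=cv2.cvtColor(im,cv2.COLOR_BGR2HSV); br=(((hsv[...,0]<30)&(hsv[...,1]>110)&(hsv[...,2]>80))|(im.max(2)<70)).astype(np.uint8)
for a in hs:
    # insert visible inside hole: fit circle to brass+bore pixels via dark bore centroid
    u,v=a[0].astype(int); w=im[v-11:v+12,u-11:u+12].astype(int)
    s=w[...,2]-w[...,0]; yy,xx=np.nonzero(s>50); q,rad=cv2.minEnclosingCircle(np.c_[xx,yy].astype(np.float32)); q=np.array(q)+[u-11,v-11]
    x=und(c,[q])[0]; r=M.T@(c[2].T@np.array([*x,1])); oo=M.T@(-c[2].T@c[3]-p)*1000
    T=oo+r*(zd-oo[2])/r[2]; print("insert px",q.round(1),rad,"tool",T.round(2),"hole-insert",(a[2]-T).round(2))
E
python3 rel.py
```

```text
plane [-1.50000e-03 -2.00000e-04 -1.48741e+01]
hole px [340.1 136.9] 596 tool mm [ 57.29  40.42 -14.97]
hole px [180.  136.9] 596 tool mm [ 57.32 -38.46 -14.95]
deck z tool 13.724409695274327 gap 22.68471113842371 world deck 0.08946706278311056
insert px [333.5 133. ] 9.178879737854004 tool [55.57 43.74 13.72] hole-insert [  1.72  -3.32 -28.69]
insert px [187. 133.] 8.944372177124023 tool [ 55.6  -41.47  13.72] hole-insert [  1.72   3.02 -28.68]
```

Offsets come out under 0.5 mm and the gap is about 22 mm. Lowering 11 mm.

Call:
move_arm --series '[[[0,0,0,2,0],[0,0,0,4,0],[0,0,0,6,0],[0,0,0,8,0],[0,0,0.4,10,0],[0,0,0.4,11,0],[0,0,0.4,11,0],[0,0,0.4,11,0],[0,0,0.4,11,0],[0,0,0.4,11,0]]]'

```text
time_s: 15.1
eef_pos: [0.5091, -0.2036, 0.0922]
eef_rot: [0.0, -0.042, 0.999, -0.0]
wrist_force: [-0.1, -0.5, -2.2]
opening: 0.149
grasp_force: 58.8
```

```bash
python3 chk.py w9; python3 rel.py | grep deck
```

```text
plane [-1.60000e-03 -2.00000e-04 -1.48413e+01]
hole px [340. 137.] 596 tool mm [ 57.27  40.41 -14.94]
hole px [180.  136.9] 593 tool mm [ 57.34 -38.44 -14.93]
tool->inc mm [-1.01437661  0.97747756  2.12831605] turn 9.917763300770766e-05 [ 0.50902116 -0.20355913  0.0921283 ] [ 1.e-04 -1.e-04 -1.e+00] 15.35
threads expected px [[323.3, 273.7], [333.4, 133.1], [186.6, 133.2], [199.5, 310.3]]
deck z tool 2.6813180460159773 gap 11.604735683306206 world deck 0.08940557442968394
```

View pics/w9c.png

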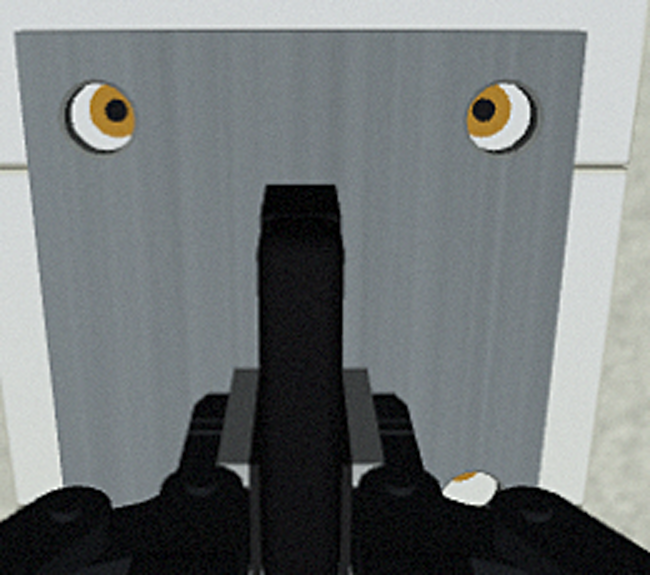

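Both bores show fully: thread2 at (187,134) px and thread1 at (333,134), matching the prediction for exact alignment. Gap is about 11 mm.

```bash
python3 -c "
from h import *
print(order.hand_in())"
```

```text
the job is handed in; nothing more can be done
None
```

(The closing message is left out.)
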